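Clamp a drill core under the swing strap

ROBOT

A 6-joint arm with a two-finger parallel gripper is mounted at the origin on the work surface. World frame = base frame: x ahead of the robot, y to its left, z up, the work surface at z = 0. Lengths are in m, angles in rad, forces in N, time in s.
With the tool pointing down it reaches from about 0.375 to 0.9 m from the base axis. Payload 3.1 kg.
Tool frame: the origin (TCP) lies at the very end of the fingers, on their centre line; the grasp point (between the pads) lies 19 mm behind it; z points along the fingers, x is the direction in which the jaws open and shut, and the axes are right-handed (so a half turn about z gives the same grasp; the last joint's range is limited). The gripper opens to 87 mm and grips with 3 to 60 N. Pads are 19 mm wide; open, the fingers measure 117 mm over their backs; the gripper's body (75 mm by 190 mm) begins 51 mm behind the grasp point.
Start: joints at [-1.429, 0.527, 1.433, -0, 1.181, -0.178], TCP at [0.197, -0.593, 0.223] pointing down, gripper open.
Joint ranges: [-3.08, 3.08], [-0.75, 2.2], [0.22, 2.44], [-1.43, 4.57], [0, 2.65], [-2.85, 2.85]. Speed limits (rad/s): [2.79, 2.79, 3.14, 3.14, 3.14, 3.14].

INTERFACE

Orientations are given as a unit quaternion [x, y, z, w].
In Python, from rig import robot gives the robot as it stands. The module is installed in compiled form; this text tells all that it offers.
- The arm moves only by the shell command python3 -m creep 'ROWS' [OPENING] [FORCE]. ROWS is a JSON object of lists of equal length, an entry for each row: "dp": the shift along the tool's x, y, z in cm, a list of three; "turn": the turn, a rotation vector about the tool's x, y, z in degrees, a list of three. In form: {"dp": [[x, y, z], ...], "turn": [[wx, wy, wz], ...]}. A call has 1 to 20 rows; each row shifts and turns the commanded pose from where the row before left it, along the tool's axes as they then stand; what a row does not reach is not made up. A row lasts 1/10 s, in which the tool goes at most 50 mm and 8.59 degrees, less where a joint would pass 70% of its speed; a pose out of reach is approached as far as the arm can. A call is refused whole if a number of a shift passes 5 or a number of a turn 8.59, either way. A call with a gripper value outside its range is refused whole. OPENING is the gripper command: -1 is fully open, 1 is shut, values between are in proportion, set as the call begins (- or left out, the last holds). The fingers move at their own pace and stop on an object; FORCE is the grip in N (left out, the last holds). Time passes only in rows, so rows that do not move let the fingers close. It gives the time, the measured TCP pose, the force and the opening at its end, in the units of the state.
- robot.get_obs(): the state, without advancing time (a new reading comes with each control period).
- robot.camera(name): name is "scene" or "top"; returns the picture (420x560x3 uint8, red, green, blue); there is no depth.
- robot.calibration(name): a dict with "fx", "fy", "cx", "cy" (pixels), "dist_coeffs" ([k1, k2, p1, p2, k3] as OpenCV has them; the pictures are not rectified), "rvec" (rotation vector, rad) and "tvec" (3), from world to camera coordinates, as OpenCV has them. Camera axes: x right, y down, z forward; pixel columns grow to the right and rows downward; lengths in m; the calibration is good to about 2 mm. A picture is of the moment at which its call begins. calibration takes no time and is no camera call.
- robot.hand_in(): hands the job in, once; it reports no verdict.
Trained networks look in the newest picture that a camera, given by its name, has taken for a name from the list of things; names that differ only in an ending like _2 or _b are one class to them, and where a whole thing is asked for, a point or a joint stands for the part that bears it (a point fixed in the world has none). Each returns a list of dicts, best first, with "confidence" (0 to 1); they miss things now and then, are a little off and sometimes report something else, mostly with a low value. They report only what shows in the picture. A call takes as long as a camera call. They do not tell look-alikes from the thing itself.
- robot.masks_of(name, camera): "pixels" (420x560 bool, what is visible of it).
- robot.tip_of(name, camera): "point" ([x, y, z] in m, in the coordinates of the camera as it stood for that picture, good to about 4 mm: a listed point, or the origin of a listed thing).
The state is a dict: "time": time; "q": joint angles; "joint_velocities": joint speeds; "joint_torque": joint torques, N m; "position": TCP position; "tool_rot": TCP orientation; "ft_force": force on the tool from outside, world axes, zero at the start; "moment": the same for the moment, N m; "grip_width": finger opening in m.
Only numpy, scipy, OpenCV 4.12 (cv2) and the standard library are available. Lean on these libraries where they do the work, as an engineer would, in place of code of your own. Each camera call takes 0.05 s, during which the arm holds its last target.

TASK

Clamp the drill core in its cradle: push the blue strap round over the core until its slotted end is fully home against the stud, and only then push the orange cam lever down as far as it goes, so that the strap's pad bears on the core. Leave the core lying where it is, do not disturb the other things on the table, and finish clear of everything.

Things in the scene. Friction and masses are not known exactly. Their poses are not given: they have to be found in the camera images.
- clamp_plate: Fixed aluminium clamping plate, 230 x 180 x 12 mm. Origin: centre of its underside, on the table; z up. In its frame: a steel V-trough (150 mm long, 78 mm wide, edges 53 mm above the table) runs along y through the middle and holds the core; the strap's pivot post stands at x = +75 mm, y = 0 (far side; nut top at 112 mm), the stud with the cam lever at x = -75 mm, y = 0 (near side).
- strap (a joint): Strap angle about its upright pivot, rad. 0 = home, against a stop: the strap lies across the core along the plate's -x, the stud in its end slot. Grows (to 1.7) as it swings away to the plate's +y: at angle a it points from the pivot along (-cos a, sin a) in the plate's frame. Starts at 0.8 to 1.5, stays where left, turns with about 0.12 N m (under 2 N at strap_mid).
- strap_mid (a point): Point on the blue strap's top face and centre line, 75 mm from its pivot, under a hexagon screw head that stands 6 mm above the face. The strap is a flat bar 34 mm wide, 12 mm thick (88 to 100 mm above the table), reaching 173 mm from the pivot. To close, push on its long upright edge that faces away from the stud. 12 mm are free between its underside and the top of the core.
- strap_pivot (a point): Fixed point on the strap's upright pivot axis, at the height of the strap's top face (100 mm above the table). Clamped, the strap sinks about 3 mm on the spring round this post. Its end slot, open towards the closing side, is 150 mm from here.
- cam_lever (a joint): Cam lever angle, rad. 0 = raised, 80 degrees above level, leaning to the plate's -y; grows as it is pushed down towards the plate's -y; 1.40 = level, 1.45 = end stop. Starts at 0 to 0.25, stays where left. Pushing it takes about 5 N near its tip. It must be up for the strap to pass under its washer; down, the cam presses washer, strap and sprung pad on the core.
- lever_pin (a point): Fixed hinge point of the cam lever on the stud, 121 mm above the table; the hinge axis is the plate's x.
- lever_tip (a point): Very end of the cam lever's orange grip, on its axis, 75 mm from lever_pin (about 195 mm above the table when raised). The grip is a round rod of 16 mm diameter with round ends over the last 49 mm; steel cam cheeks, 31 mm across over both, surround the pin.
- strap_pad: Round rubber-faced pad, 30 mm in diameter, hanging 11 mm below the strap, 75 mm from its pivot, sprung by up to 5 mm. Origin on its axis at the strap's underside.
- core: Loose grey speckled drill core, 48 mm in diameter, 140 mm long, 0.68 kg, lying along the plate's y in the V-trough, its top 76 mm above the table. Origin at its centre. Stays where it lies.
- rough_rock: Bystander beside the plate's left: loose broken piece of grey rock, 80 x 62 x 48 mm. Origin under its centre.
- dropper: Bystander beside the plate's right: loose amber dropper bottle, 32 mm diameter, 68 mm tall. Origin under its centre.
- loupe: Bystander beside the plate's right: loose folding hand lens lying flat, about 71 x 27 x 17 mm. Origin at its underside.
- hammer: Bystander at the left of the table: loose geologist's hammer, 285 mm long, 28 mm high. Origin under the middle of its shaft.
- core_stub: Bystander: loose short buff core standing on end, 48 mm diameter, 60 mm tall. Origin under its centre.
- sample_jar: Bystander: loose clear jar with a white lid, 54 mm diameter, 75 mm tall. Origin under its centre.
- dish: Bystander at the right of the table: loose white ceramic dish, 120 mm diameter, 22 mm high. Origin under its centre.
Things that resemble listed ones, but are neither listed nor needed, are in the scene too. What is shaped like the core but red or yellow is not meant.

How it is judged:
On the way, in this order (a step that is already met when the one before it is completed fails the run):
1. the strap is home over the core while the cam lever is still up (value of joint strap below 0.04 rad and value of joint cam_lever below 0.5 rad), for 0.2 s.
2. the cam lever is pushed fully down and the pad bears on the core (value of joint cam_lever above 1.33 rad and value of joint strap below 0.05 rad and contact force between strap_pad and core above 4 N), for 0.2 s.
At the end, for the whole second after the job is handed in: The strap is within 0.05 rad of home, the cam lever is past 1.33 rad (level is 1.40), the pad presses on the core with more than 4 N, and the core lies within 8 mm of where it was (all of step 2 and distance of core from where it was at the start of the episode below 0.008 m); the robot touches nothing.
It fails at once if the cam lever is pushed down while the strap is not under it (value of joint cam_lever above 0.7 rad and value of joint strap above 0.12 rad).
It fails at once if the core is shoved or lifted (moved more than 15 mm) (distance of core from where it was at the start of the episode above 0.015 m).
It fails at once if a bystander is moved by more than 30 mm (distance of any of rough_rock, dropper, loupe, hammer, core_stub, sample_jar, dish from where it was at the start of the episode above 0.03 m).
It also fails if it takes over 51 s, if anything falls off the work surface, if the arm or the gripper's body presses on something with over 40 N, if the wrist force passes 120 N, or if a joint passes its speed limit or range.

## Working session

There is one attempt and no reset: what is moved stays moved. The work goes in short steps, Python scripts to look and compute and a shell command to move; the robot and the scene stay as the last step left them, time stands still between calls to the robot, and variables do not carry over. Pictures are saved under pics/ and viewed, and the job is handed in when it is done.

```bash
mkdir -p pics; cat > h.py <<'E'
import numpy as np, cv2
from rig import robot
from scipy.spatial.transform import Rotation as R
def cal(n):
    c=robot.calibration(n); K=np.array([[c['fx'],0,c['cx']],[0,c['fy'],c['cy']],[0,0,1]]); return K,np.array(c['dist_coeffs']),np.array(c['rvec'],float),np.array(c['tvec'],float)
def toworld(n,p):
    K,d,r,t=cal(n); Rm=cv2.Rodrigues(r)[0]; return Rm.T@(np.array(p)-t.ravel())
def proj(n,P):
    K,d,r,t=cal(n); return cv2.projectPoints(np.array(P,float).reshape(-1,3),r,t,K,d)[0].reshape(-1,2)
def onplane(n,uv,z):
    K,d,r,t=cal(n); Rm=cv2.Rodrigues(r)[0]; x=cv2.undistortPoints(np.array([[uv]],float),K,d)[0,0]
    dr=Rm.T@np.array([x[0],x[1],1]); c=-Rm.T@t.ravel(); return c+dr*(z-c[2])/dr[2]
def save(n,f):
    im=robot.camera(n); cv2.imwrite('pics/'+f,im[:,:,::-1]); return im
E
python3 - <<'E'
from h import *
save('scene','s0.png'); save('top','t0.png')
for n in ['clamp_plate','strap_mid','strap_pivot','lever_pin','lever_tip','core','strap_pad']:
  for c in ['scene','top']:
    for o in robot.tip_of(n,c)[:2]: print(n,c,round(o['confidence'],2),toworld(c,o['point']).round(3))
s=robot.get_obs(); print(s['time'],s['position'],s['tool_rot'],s['grip_width'],s['ft_force'])
E
```

```text
clamp_plate scene 0.68 [ 0.552  0.028 -0.003]
clamp_plate top 0.9 [0.548 0.024 0.   ]
strap_mid scene 0.69 [0.585 0.071 0.099]
strap_mid scene 0.33 [ 0.569 -0.127  0.006]
strap_mid top 0.69 [0.585 0.07  0.098]
strap_pivot scene 0.93 [0.621 0.003 0.102]
strap_pivot top 0.84 [0.624 0.006 0.102]
lever_pin scene 0.57 [0.476 0.049 0.126]
lever_pin top 0.64 [0.633 0.334 0.002]
lever_pin top 0.63 [0.476 0.045 0.122]
lever_tip scene 0.59 [0.474 0.028 0.2  ]
lever_tip top 0.7 [0.471 0.034 0.192]
lever_tip top 0.26 [0.62  0.008 0.098]
core scene 0.75 [ 0.675 -0.223  0.028]
core scene 0.6 [0.549 0.026 0.054]
core top 0.93 [ 0.677 -0.223  0.022]
core top 0.92 [ 0.373 -0.252  0.02 ]
strap_pad scene 0.42 [0.581 0.075 0.088]
strap_pad scene 0.34 [0.586 0.071 0.103]
0.8 [ 0.19648033 -0.59329429  0.22256135] [ 8.10660282e-01 -5.85516786e-01  4.92224531e-06  1.17648538e-05] 0.08689484550981862 [-0.73497677  0.31750295 -0.03874306]
```

View pics/s0.png

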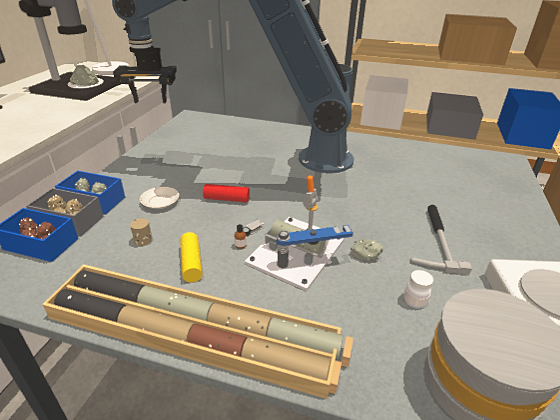

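View pics/t0.png

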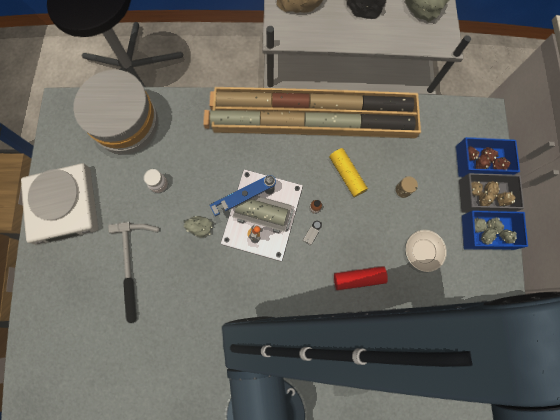

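The top view shows the plate around (262,215). The blue strap runs from the pivot at (269,182) to (215,209), and the raised lever is at (255,232). The network points agree between the two cameras, so I'll check the plate pose with an overlay.

```bash
cat >> h.py <<'E'
C=np.array([0.549,0.026]); YAW=np.deg2rad(-16.0)
def W(x,y,z): # plate mm -> world m
    c,s=np.cos(YAW),np.sin(YAW); return [C[0]+(c*x-s*y)/1000,C[1]+(s*x+c*y)/1000,z/1000]
def P(w):
    c,s=np.cos(YAW),np.sin(YAW); d=(np.array(w[:2])-C)*1000; return np.array([c*d[0]+s*d[1],-s*d[0]+c*d[1],w[2]*1000])
def tool(w): # world vector(m) -> tool cm
    return R.from_quat(robot.get_obs()['tool_rot']).inv().apply(w)*100
E
cat > ov.py <<'E'
from h import *
import sys
def ov(cam,a,th,f,im=None,yawfit=None):
    im=robot.camera(cam)[:,:,::-1].copy() if im is None else im
    box=proj(cam,[W(0,0,60)])[0]; S=5
    u0,v0=int(box[0]-75),int(box[1]-55)
    if cam=='scene': v0-=10
    z=cv2.resize(im[v0:v0+110,u0:u0+150],None,fx=S,fy=S,interpolation=cv2.INTER_CUBIC)
    def ln(pts,col,cl=False):
        q=((proj(cam,pts)-[u0,v0]+.5)*S).astype(int).reshape(-1,1,2); cv2.polylines(z,[q],cl,col,1,cv2.LINE_AA)
    ln([W(x,y,12) for x,y in [(-115,-90),(115,-90),(115,90),(-115,90)]],(0,0,255),True)
    c,s=np.cos(a),np.sin(a)
    ln([W(75-c*r+s*o,s*r+c*o,100) for r,o in [(0,-17),(173,-17),(173,17),(0,17)]],(0,255,255),True)
    e=np.deg2rad(80)-th
    ln([W(-75,0,121),W(-75,-75*np.cos(e),121+75*np.sin(e))],(0,255,0))
    ln([W(75,0,100),W(75,0,112)],(0,255,0))
    cv2.imwrite('pics/'+f,z)
if __name__=='__main__':
    for c in ['top','scene']: ov(c,float(sys.argv[1]),float(sys.argv[2]),sys.argv[3]+c+'.png',im=cv2.imread('pics/'+sys.argv[4]%c[0]) if len(sys.argv)>4 else None)
E
python3 ov.py 0.79 0.1 o0 '%s0.png'
```

```text
(no output)
```

View pics/o0top.png

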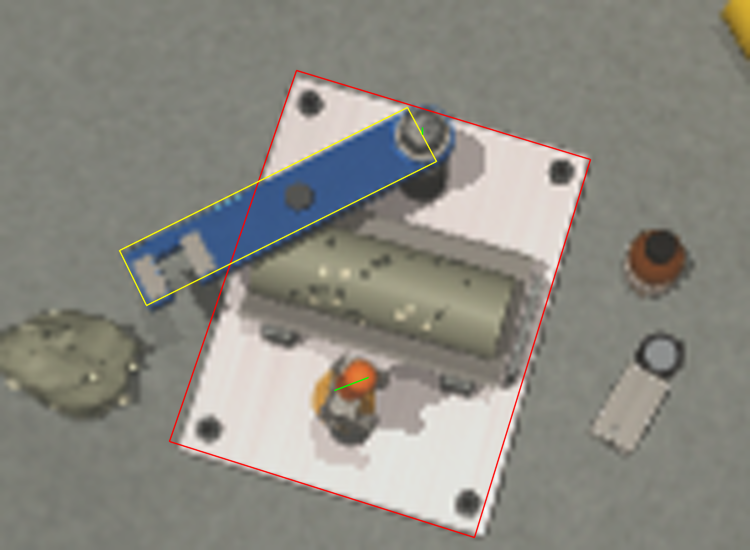

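View pics/o0scene.png

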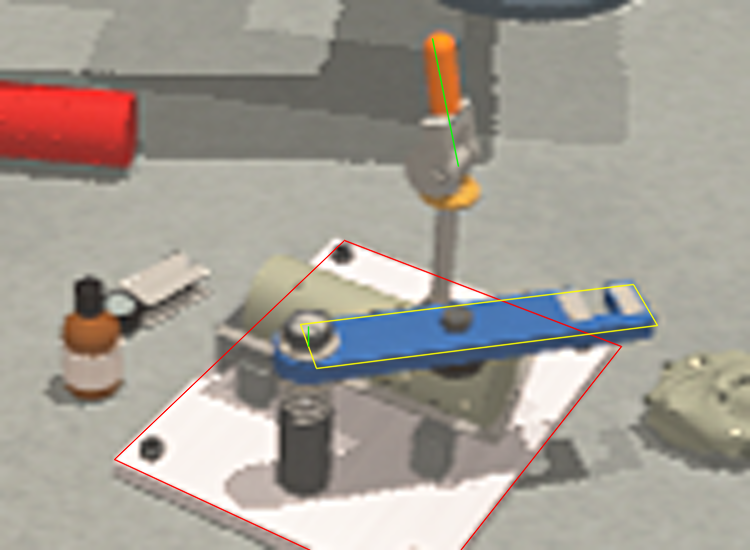

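```bash
python3 - <<'E'
from h import *
cam='scene'
b=proj(cam,[W(0,0,60)])[0]; u0,v0=int(b[0]-75),int(b[1]-65)
f=lambda p:((proj(cam,[p])[0]-[u0,v0]+.5)*5).round()
for z in (12,50,80,121): print('stud',z,f(W(-75,0,z)))
for z in (12,60,100,112): print('piv',z,f(W(75,0,z)))
b=proj('top',[W(0,0,60)])[0]; u1,v1=int(b[0]-75),int(b[1]-55)
g=lambda p:((proj('top',[p])[0]-[u1,v1]+.5)*5).round()
print([g(W(-75,0,z)) for z in (12,100,121)],[g(W(75,0,z)) for z in (12,100,112)])
for n in ['lever_pin','lever_tip','strap_mid','strap_pivot']:
  for c in ['scene','top']:
    robot.camera(c)
    for o in robot.tip_of(n,c)[:2]: w=toworld(c,o['point']);print(n,c,round(o['confidence'],2),w.round(3),P(w).round())
s=robot.masks_of('cam_lever','scene')
E
python3 ov.py 0.76 0.1 o1
```

```text
stud 12 [445. 328.]
stud 50 [450. 274.]
stud 80 [453. 230.]
stud 121 [458. 167.]
piv 12 [304. 481.]
piv 60 [306. 409.]
piv 100 [308. 346.]
piv 112 [309. 327.]
[array([343., 422.]), array([336., 397.]), array([335., 390.])] [array([423., 178.]), array([422., 134.]), array([422., 128.])]
lever_pin scene 0.88 [0.474 0.048 0.123] [-78.   1. 123.]
lever_pin top 0.69 [0.477 0.045 0.119] [-74.  -1. 119.]
lever_tip scene 0.51 [0.474 0.029 0.2  ] [-73. -18. 200.]
lever_tip top 0.55 [0.469 0.031 0.193] [-78. -18. 193.]
strap_mid scene 0.79 [0.587 0.07  0.103] [ 25.  53. 103.]
strap_mid top 0.8 [0.586 0.07  0.102] [ 23.  53. 102.]
strap_pivot scene 0.92 [0.625 0.    0.103] [ 80.  -4. 103.]
strap_pivot top 0.9 [0.621 0.004 0.1  ] [ 75.  -1. 100.]
```

```bash
python3 -m creep '{"dp":[[0,0,-1.5],[0,0,-1.5],[0,0,-1.5],[0,0,-1.5],[0,0,0]],"turn":[[0,0,8.58],[0,0,8.58],[0,0,8.58],[0,0,8.58],[0,0,0]]}' 1 20
python3 - <<'E'
from h import *
s=robot.get_obs(); Rm=R.from_quat(s['tool_rot']); print(Rm.as_matrix().round(3)); w=np.array(W(48,95,200)); print(w, tool(w-s['position']), s['grip_width'])
E
```

```text
time: 2.25
position: [0.1967, -0.5948, 0.285]
tool_rot: [-0.602, 0.799, -0.002, -0.001]
ft_force: [0.4, 0.1, 0.5]
grip_width: 0.0548
[[-0.275 -0.961  0.001]
 [-0.961  0.275 -0.005]
 [ 0.005 -0.002 -1.   ]]
[0.62132611 0.10408927 0.2       ] [-78.91486516 -21.55862752   8.16128395] 0.054794701683214216
```

```bash
python3 -m creep '{"dp":[[-2,-0.5,0],[-4.4,-1.2,0],[-4.4,-1.2,0],[-4.4,-1.2,0],[-4.4,-1.2,0],[-4.4,-1.2,0],[-4.4,-1.2,0],[-4.4,-1.2,0],[-4.4,-1.2,0],[-4.4,-1.2,0],[-4.4,-1.2,0],[-4.4,-1.2,0],[-4.4,-1.2,0],[-4.4,-1.2,0],[-4.4,-1.2,0],[-4.4,-1.2,0],[-4.4,-1.2,0],[-4.4,-1.2,0],[-2,-0.6,0],[0,0,0]],"turn":[[0,0,0],[0,0,0],[0,0,0],[0,0,0],[0,0,0],[0,0,0],[0,0,0],[0,0,0],[0,0,0],[0,0,0],[0,0,0],[0,0,0],[0,0,0],[0,0,0],[0,0,0],[0,0,0],[0,0,0],[0,0,0],[0,0,0],[0,0,0]]}'
python3 - <<'E'
from h import *
s=robot.get_obs(); Rm=R.from_quat(s['tool_rot']); print(Rm.as_matrix().round(3)); w=np.array(W(48,95,88)); print(P(s['position']), tool(w-s['position']), s['grip_width'])
E
```

```text
time: 4.25
position: [0.6211, 0.1078, 0.2811]
tool_rot: [-0.605, 0.796, 0.0, -0.0]
ft_force: [-0.7, -0.3, 0.2]
grip_width: 0.0003
[[-0.269 -0.963 -0.001]
 [-0.963  0.269  0.001]
 [-0.001  0.001 -1.   ]]
[ 46.73311801  98.54615574 281.13478647] [ 0.365785   -0.1385763  19.31318869] 0.0003110212578043978
```

```bash
python3 -m creep '{"dp":[[0,0,2],[0,0,3.5],[0,0,3.5],[0,0,3.5],[0,0,3],[0,0,2],[0,0,1.2],[0,0,0.6],[0,0,0],[0,0,0]],"turn":[[0,0,0],[0,0,0],[0,0,0],[0,0,0],[0,0,0],[0,0,0],[0,0,0],[0,0,0],[0,0,0],[0,0,0]]}'
python3 - <<'E'
from h import *
save('scene','s2.png'); save('top','t2.png')
s=robot.get_obs(); p=P(s['position']); print(p,s['ft_force'])
# contact centre per angle, r=87
for a in np.arange(.8,-.01,-.1):
    d=np.array([-np.cos(a),np.sin(a)]);n=np.array([np.sin(a),np.cos(a)])
    print(round(a,1),(np.array([75,0])+d*87+n*(17+9.5*np.sin(a)+15*np.cos(a))).round(1))
E
python3 ov.py 0.79 0.07 o2 '%s2.png'
```

```text
time: 5.25
position: [0.6211, 0.1047, 0.0905]
tool_rot: [-0.602, 0.799, -0.001, 0.001]
ft_force: [0.1, -1.2, 0.0]
grip_width: 0.0001
[47.70586342 95.77400737 90.87478447] [0.78400689 0.26748113 0.78228926]
0.8 [39.  86.3]
0.7 [30.7 82.5]
0.6 [22.8 77.8]
0.5 [15.3 72.2]
0.4 [ 8.3 65.7]
0.3 [ 2.  58.3]
0.2 [-3.6 50.2]
0.1 [-8.3 41.4]
0.0 [-12.  32.]
```

View pics/o2scene.png

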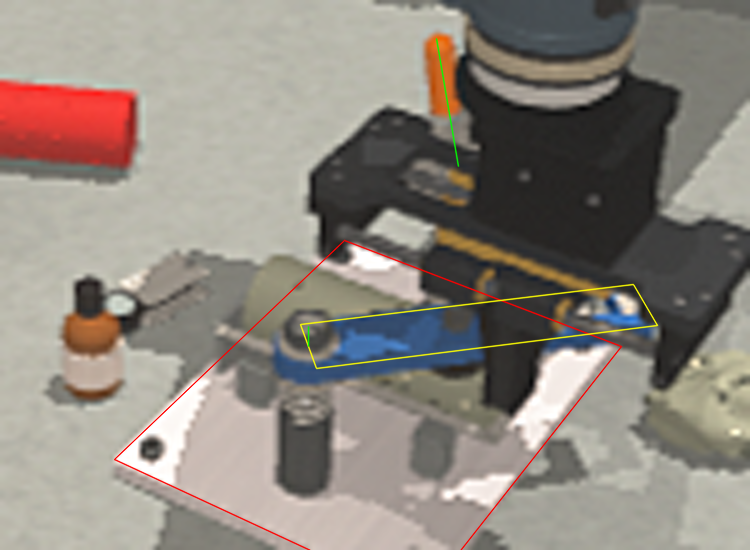

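View pics/o2top.png

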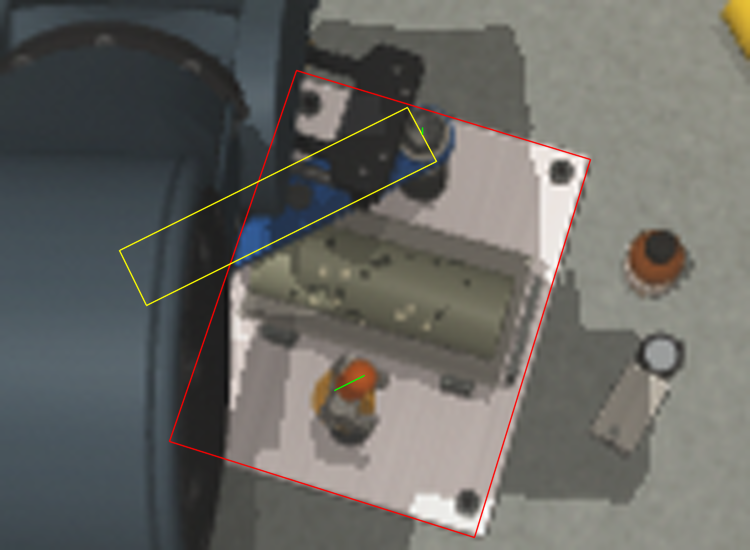

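```bash
python3 -m creep '{"dp":[[0.5,0.45,0.2],[0.45,0.42,0],[0.19,0.42,0],[0.19,0.41,0],[0.24,0.4,0],[0.23,0.39,0],[0.28,0.38,0],[0.28,0.37,0],[0.33,0.35,0],[0.32,0.35,0],[0.37,0.32,0],[0.37,0.31,0],[0.41,0.28,0],[0.4,0.28,0],[0.44,0.24,0],[0.44,0.23,0],[0,0,0]],"turn":[[0,0,0],[0,0,0],[0,0,0],[0,0,0],[0,0,0],[0,0,0],[0,0,0],[0,0,0],[0,0,0],[0,0,0],[0,0,0],[0,0,0],[0,0,0],[0,0,0],[0,0,0],[0,0,0],[0,0,0]]}'
python3 - <<'E'
from h import *
save('scene','s3.png'); save('top','t3.png')
s=robot.get_obs(); print(P(s['position']),s['ft_force'])
E
python3 ov.py 0.1 0.07 o3 '%s3.png'
```

```text
time: 7.05
position: [0.5504, 0.0676, 0.0874]
tool_rot: [-0.602, 0.799, 0.001, -0.001]
ft_force: [-0.3, 0.2, -0.6]
grip_width: 0.0004
[-9.92158935 40.74487885 87.40345415] [ 0.32142694  0.16927922 -0.79764275]
```

View pics/o3scene.png

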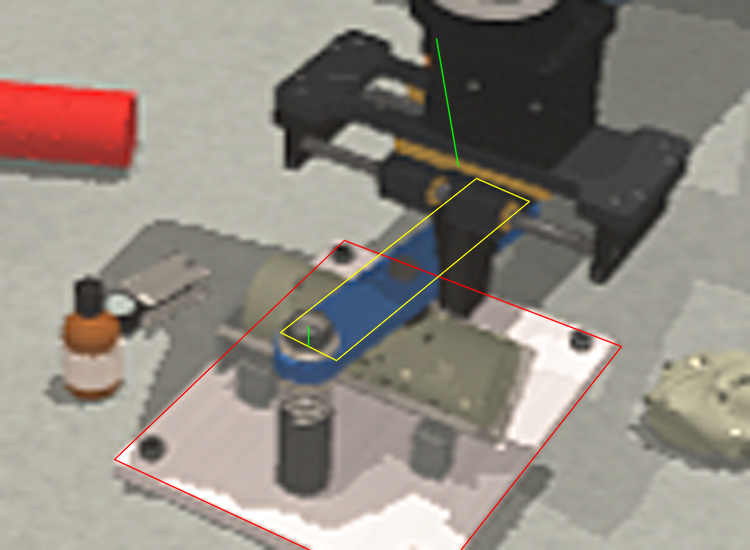

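View pics/o3top.png

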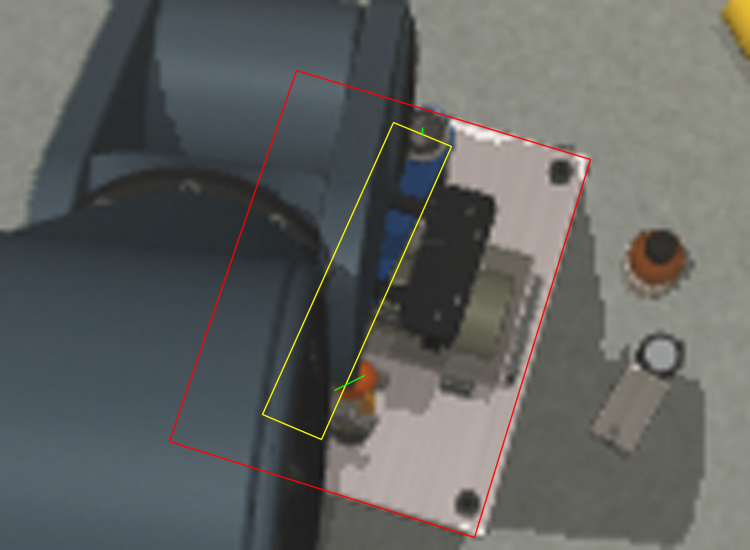

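```bash
python3 -m creep '{"dp":[[0.3,0.1,0],[0.3,0.1,0],[0.3,0.1,0],[0.1,0,0],[0,0,0]],"turn":[[0,0,0],[0,0,0],[0,0,0],[0,0,0],[0,0,0]]}'
python3 -m creep '{"dp":[[0.15,0,0],[0.15,0,0],[0,0,0]],"turn":[[0,0,0],[0,0,0],[0,0,0]]}'
python3 - <<'E'
from h import *
save('scene','s4.png'); save('top','t4.png')
s=robot.get_obs(); print(P(s['position']),s['ft_force'])
E
python3 ov.py 0.0 0.07 o4 '%s4.png'
```

```text
time: 7.65
position: [0.5455, 0.0592, 0.0875]
tool_rot: [-0.602, 0.799, 0.0, -0.0]
ft_force: [0.1, 0.4, -0.4]
grip_width: 0.0006
time: 7.95
position: [0.5447, 0.0564, 0.0875]
tool_rot: [-0.602, 0.799, 0.0, -0.0]
ft_force: [-0.6, 1.8, 0.7]
grip_width: 0.0004
[-12.22121371  28.05438143  87.5331587 ] [-0.14369624  0.8979004   0.51525657]
```

View pics/o4scene.png

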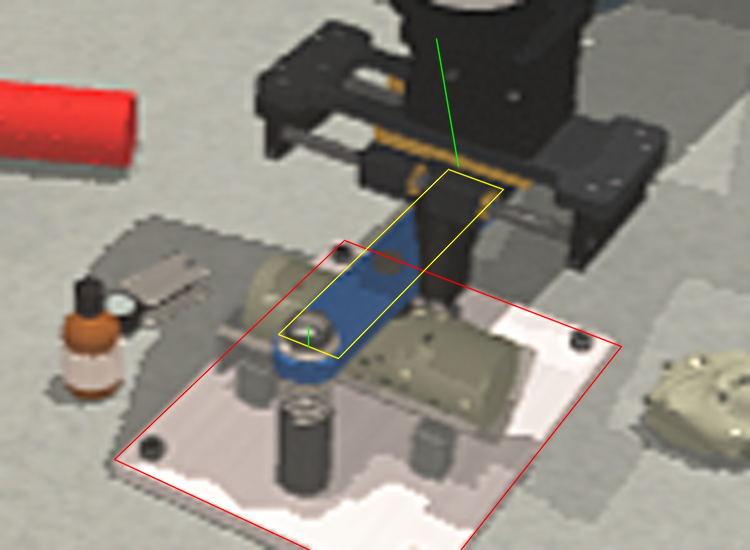

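Not at the stop yet: the force is still only about 1–2 N. I'll carry on in small steps until it rises.

```bash
for i in 1; do python3 -m creep '{"dp":[[0.1,0,0],[0.1,0,0],[0,0,0]],"turn":[[0,0,0],[0,0,0],[0,0,0]]}'; done
python3 -m creep '{"dp":[[0.1,0,0],[0.1,0,0],[0,0,0]],"turn":[[0,0,0],[0,0,0],[0,0,0]]}'
```

```text
time: 8.35
position: [0.5443, 0.0545, 0.0875]
tool_rot: [-0.602, 0.799, 0.0, -0.0]
ft_force: [0.3, 1.6, 0.2]
grip_width: 0.0006
time: 8.65
position: [0.5438, 0.0525, 0.0875]
tool_rot: [-0.602, 0.799, 0.0, -0.0]
ft_force: [-1.2, 2.0, -1.8]
grip_width: 0.0008
```

```bash
python3 -m creep '{"dp":[[0.1,0,0],[0.1,0,0],[0,0,0]],"turn":[[0,0,0],[0,0,0],[0,0,0]]}'
python3 -m creep '{"dp":[[0.1,0,0],[0.1,0,0],[0,0,0]],"turn":[[0,0,0],[0,0,0],[0,0,0]]}'
python3 - <<'E'
from h import *
save('scene','s5.png')
s=robot.get_obs(); print(P(s['position']),s['ft_force'])
from ov import ov
ov('scene',0,.07,'o5scene.png',cv2.imread('pics/s5.png'))
E
```

```text
time: 8.95
position: [0.5434, 0.0514, 0.0876]
tool_rot: [-0.602, 0.799, 0.001, 0.001]
ft_force: [-0.7, 5.5, 0.0]
grip_width: 0.0006
time: 9.25
position: [0.543, 0.0505, 0.0876]
tool_rot: [-0.601, 0.799, 0.001, 0.001]
ft_force: [0.6, 9.9, 0.1]
grip_width: 0.0
[-12.53521453  21.93540974  87.61135783] [0.1732486  8.84544095 0.22629821]
```

View pics/o5scene.png

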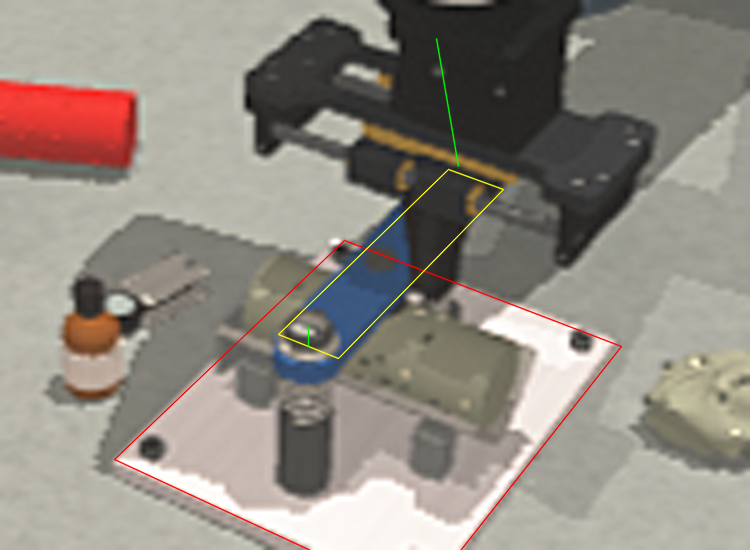

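Force is building steeply, to 9 N. I'll back off, lift away and check the strap in the pictures.

```bash
python3 -m creep '{"dp":[[-0.5,0,0],[-1,0,0],[-1.5,0,0],[-1,0,-2],[0,0,-4],[0,0,-4],[0,0,-4],[-3,-3,-2],[-4,-3,0],[-4,-3,0],[-4,-3,0],[-4,-3,0],[0,0,0]],"turn":[[0,0,0],[0,0,0],[0,0,0],[0,0,0],[0,0,0],[0,0,0],[0,0,0],[0,0,0],[0,0,0],[0,0,0],[0,0,0],[0,0,0],[0,0,0]]}'
python3 - <<'E'
from h import *
save('scene','s6.png'); save('top','t6.png')
s=robot.get_obs(); print(P(s['position']),s['ft_force'])
for n in ['lever_pin','lever_tip','strap_mid','core']:
  for c in ['scene','top']:
    for o in robot.tip_of(n,c)[:3]: w=toworld(c,o['point']);print(n,c,round(o['confidence'],2),w.round(3),P(w).round())
E
python3 ov.py 0.0 0.07 o6 '%s6.png'
```

```text
time: 10.6
position: [0.7542, 0.2334, 0.2442]
tool_rot: [-0.603, 0.798, -0.0, 0.001]
ft_force: [-0.7, 0.2, 0.4]
grip_width: 0.0008
[137.21787303 251.35011268 245.45834298] [-0.55060283  0.57248525  0.01185685]
lever_pin scene 0.8 [0.474 0.047 0.127] [-78.  -0. 127.]
lever_pin top 0.92 [0.475 0.045 0.119] [-77.  -2. 119.]
lever_tip scene 0.81 [0.472 0.03  0.197] [-75. -17. 197.]
lever_tip top 0.62 [0.471 0.033 0.191] [-77. -15. 191.]
lever_tip top 0.4 [ 0.45  -0.446  0.001] [  35. -481.    1.]
strap_mid scene 0.94 [0.548 0.022 0.102] [  0.  -5. 102.]
strap_mid top 0.91 [0.552 0.024 0.101] [  3.  -1. 101.]
core scene 0.86 [ 0.374 -0.255  0.025] [ -90. -319.   25.]
core scene 0.67 [0.549 0.026 0.052] [-0.  0. 52.]
core scene 0.55 [ 0.677 -0.223  0.027] [ 191. -204.   27.]
core top 0.88 [ 0.376 -0.251  0.02 ] [ -90. -314.   20.]
core top 0.68 [ 0.675 -0.224  0.023] [ 190. -205.   23.]
core top 0.62 [0.548 0.025 0.053] [-0. -1. 53.]
```

View pics/o6scene.png

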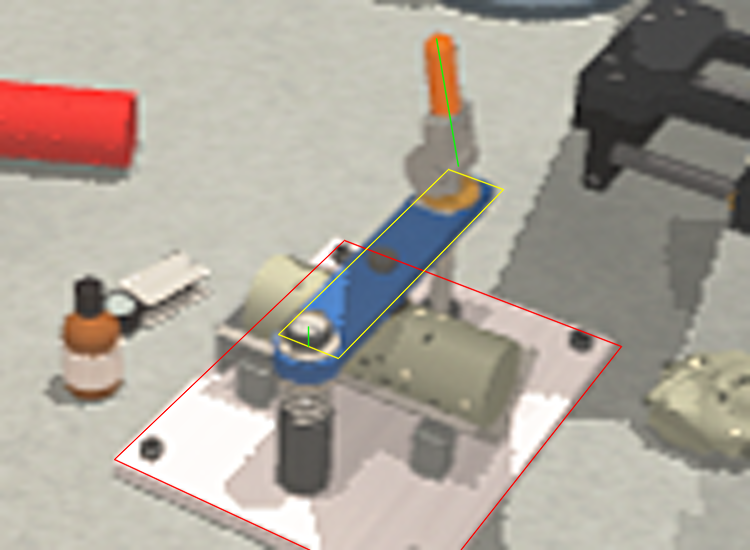

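View pics/o6top.png

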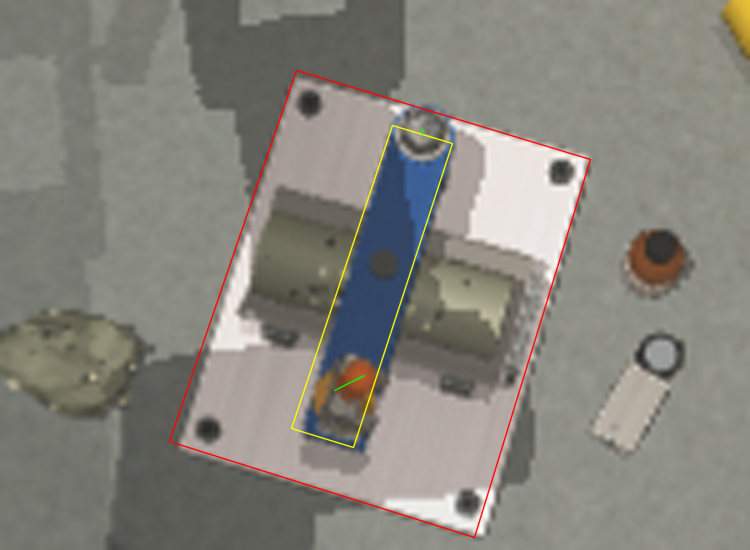

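The strap is home: its slot is around the stud under the washer, and strap_mid reads (0..3, -1..-5) mm in the plate frame. The force rise showed it meeting the stop. The lever is still up, and the core hasn't moved. Next is the lever.

```bash
python3 -m creep '{"dp":[[1.6,1.6,0],[2.8,2.8,0],[2.8,2.8,0],[2.8,2.8,0],[2.8,2.8,0],[2.8,2.8,0],[2.8,2.8,0],[2.7,2.9,0],[0,0,1.5],[0,0,3],[0,0,2],[0,0,0.8],[0,0,0],[0,0,0]],"turn":[[0,0,0],[0,0,0],[0,0,0],[0,0,0],[0,0,0],[0,0,0],[0,0,0],[0,0,0],[0,0,0],[0,0,0],[0,0,0],[0,0,0],[0,0,0],[0,0,0]]}'
python3 - <<'E'
from h import *
save('scene','s7.png')
s=robot.get_obs(); print(P(s['position']),s['ft_force'])
from ov import ov
ov('scene',0,.07,'o7scene.png',cv2.imread('pics/s7.png'))
E
```

```text
time: 12.5
position: [0.4883, 0.0843, 0.1754]
tool_rot: [-0.602, 0.799, -0.001, 0.001]
ft_force: [0.2, 0.9, 0.1]
grip_width: 0.0004
[-74.24754971  39.36590118 175.59612853] [-0.22695831  0.98654552  0.39046226]
```

View pics/o7scene.png

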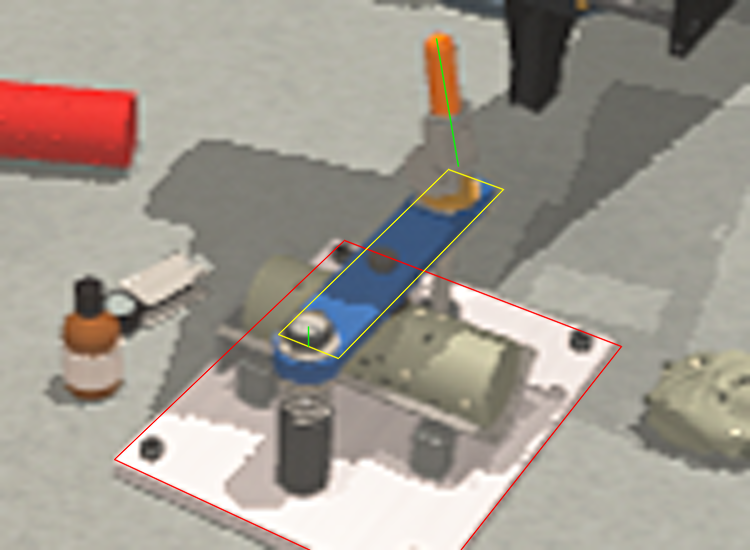

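```bash
python3 -m creep '{"dp":[[1,0.1,0.3],[1,0,0],[0.9,0,0],[0.8,0,0],[0.5,0,0],[0.5,0,-0.1],[0.6,0,-0.1],[0.5,0,0.2],[0.5,0,0.2],[0.4,0,0.25],[0,0,0]],"turn":[[0,0,0],[0,0,0],[0,0,0],[0,0,0],[0,0,0],[0,0,0],[0,0,0],[0,0,0],[0,0,0],[0,0,0],[0,0,0]]}'
python3 - <<'E'
from h import *
save('scene','s8.png')
s=robot.get_obs(); print(P(s['position']),s['ft_force'])
from ov import ov
ov('scene',0,.61,'o8scene.png',cv2.imread('pics/s8.png'))
E
```

```text
time: 13.65
position: [0.4685, 0.0203, 0.1672]
tool_rot: [-0.601, 0.799, 0.0, 0.001]
ft_force: [1.2, 4.3, 0.5]
grip_width: 0.0003
[-75.83954352 -27.67532893 167.22490676] [1.80873244 3.63969205 0.48804016]
```

View pics/o8scene.png

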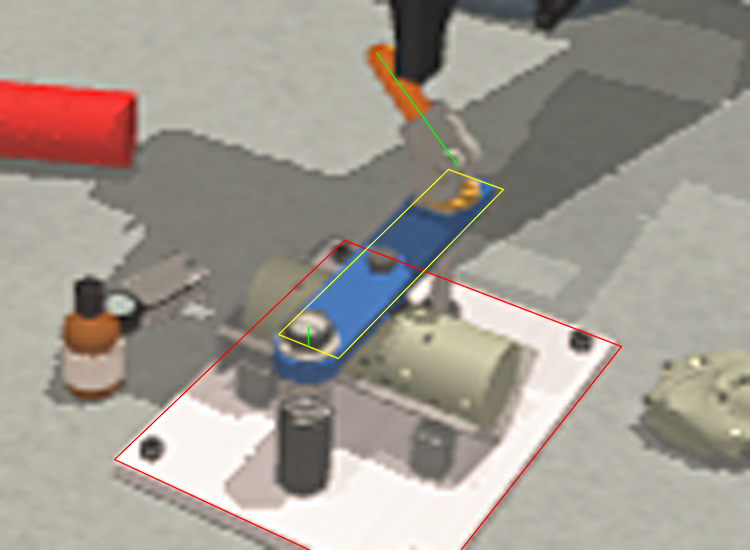

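The lever follows the finger as predicted, at about 45°. Continuing along the arc.

```bash
python3 -m creep '{"dp":[[0.4,0,0.3],[0.4,0,0.3],[0.5,0,0.4],[0.4,0,0.4],[0.3,0,0.4],[0.3,0,0.5],[0.2,0,0.5],[0.2,0,0.5],[0.1,0,0.5],[0,0,0]],"turn":[[0,0,0],[0,0,0],[0,0,0],[0,0,0],[0,0,0],[0,0,0],[0,0,0],[0,0,0],[0,0,0],[0,0,0]]}'
python3 - <<'E'
from h import *
save('scene','s9.png')
s=robot.get_obs(); print(P(s['position']),s['ft_force'])
from ov import ov
ov('scene',0,1.4,'o9scene.png',cv2.imread('pics/s9.png'))
E
```

```text
time: 14.7
position: [0.4605, -0.0074, 0.1288]
tool_rot: [-0.602, 0.798, -0.0, -0.0]
ft_force: [0.2, -0.2, 0.5]
grip_width: 0.0002
[-76.25046811 -56.62303827 128.78621854] [-0.4409492   0.65309663  0.82897271]
```

View pics/o9scene.png

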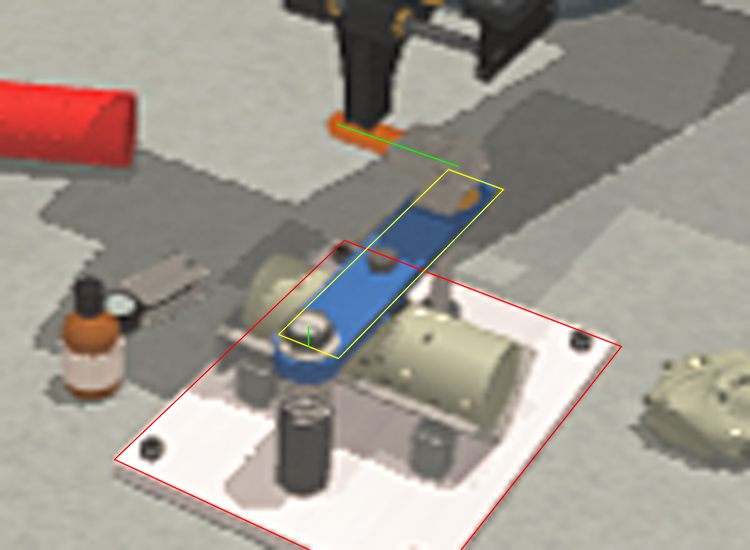

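```bash
python3 -m creep '{"dp":[[0.2,0,0.1],[0,0,0.1],[0,0,0.1],[0,0,0]],"turn":[[0,0,0],[0,0,0],[0,0,0],[0,0,0]]}'
python3 -m creep '{"dp":[[0,0,0.1],[0,0,0.1],[0,0,0]],"turn":[[0,0,0],[0,0,0],[0,0,0]]}'
```

```text
time: 15.15
position: [0.4597, -0.0089, 0.1264]
tool_rot: [-0.602, 0.799, -0.0, -0.0]
ft_force: [-0.8, 1.1, 5.4]
grip_width: 0.0005
time: 15.45
position: [0.4598, -0.009, 0.1256]
tool_rot: [-0.602, 0.798, -0.001, 0.0]
ft_force: [-3.1, 2.4, 16.6]
grip_width: 0.0003
```

```bash
python3 -m creep '{"dp":[[0,0,0.1],[0,0,0],[0,0,0]],"turn":[[0,0,0],[0,0,0],[0,0,0]]}'
python3 -m creep '{"dp":[[0,0,-0.5],[0,0,-2],[0,0,-4],[0,0,-4],[4,2,-2],[4,3,0],[4,3,0],[4,3,0],[4,3,0],[0,0,0],[0,0,0]],"turn":[[0,0,0],[0,0,0],[0,0,0],[0,0,0],[0,0,0],[0,0,0],[0,0,0],[0,0,0],[0,0,0],[0,0,0],[0,0,0]]}'
python3 - <<'E'
from h import *
save('scene','s10.png'); save('top','t10.png')
s=robot.get_obs(); print(P(s['position']),s['ft_force'])
for n in ['lever_pin','lever_tip','strap_mid','core']:
  for c in ['scene','top']:
    for o in robot.tip_of(n,c)[:3]: w=toworld(c,o['point']);print(n,c,round(o['confidence'],2),w.round(3),P(w).round())
E
python3 ov.py 0.0 1.45 o10 '%s10.png'
```

```text
time: 15.75
position: [0.4599, -0.009, 0.1253]
tool_rot: [-0.602, 0.798, -0.001, 0.0]
ft_force: [-2.7, 2.3, 23.2]
grip_width: 0.0007
time: 16.85
position: [0.2687, -0.1632, 0.2479]
tool_rot: [-0.6, 0.8, 0.0, -0.0]
ft_force: [0.5, -0.3, 0.0]
grip_width: 0.0004
[-216.26415798 -257.39192458  247.89076232] [-0.42294936 -0.43749038  1.33142395]
lever_pin scene 0.72 [0.472 0.047 0.128] [-79.  -1. 128.]
lever_pin top 0.59 [0.475 0.045 0.118] [-76.  -2. 118.]
lever_pin top 0.5 [ 0.546  0.024 -0.001] [-2. -3. -1.]
lever_tip scene 0.79 [ 0.457 -0.029  0.121] [-74. -78. 121.]
lever_tip top 0.71 [ 0.454 -0.027  0.119] [-77. -78. 119.]
strap_mid scene 0.97 [0.547 0.023 0.1  ] [ -1.  -4. 100.]
strap_mid top 0.9 [0.55  0.024 0.101] [  2.  -1. 101.]
core scene 0.79 [0.549 0.027 0.056] [-0.  1. 56.]
core scene 0.65 [ 0.372 -0.252  0.027] [ -93. -316.   27.]
core scene 0.51 [ 0.45  -0.445 -0.   ] [  34. -480.   -0.]
core top 0.9 [0.548 0.024 0.051] [-0. -2. 51.]
core top 0.58 [ 0.675 -0.222  0.023] [ 190. -204.   23.]
core top 0.57 [ 0.372 -0.254  0.022] [ -93. -318.   22.]
```

View pics/o10scene.png

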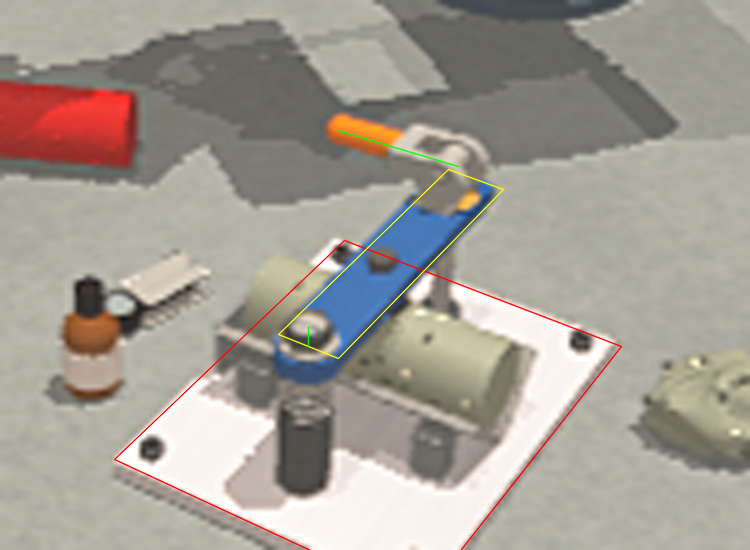

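View pics/o10top.png

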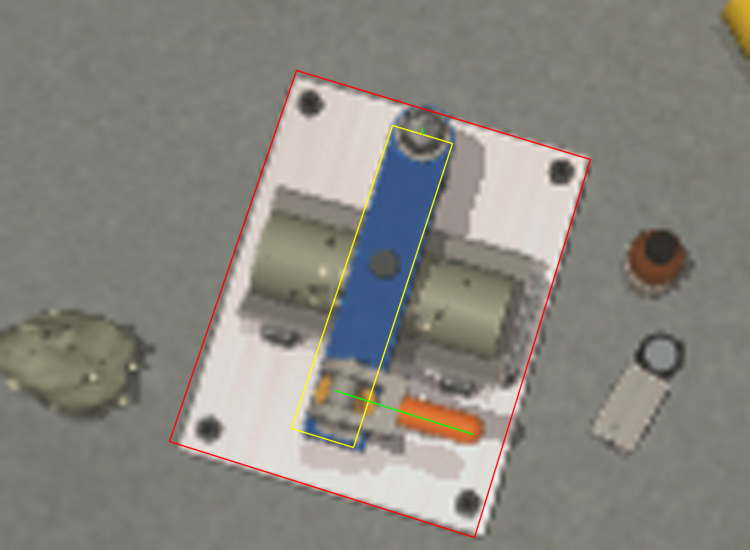

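View pics/s10.png

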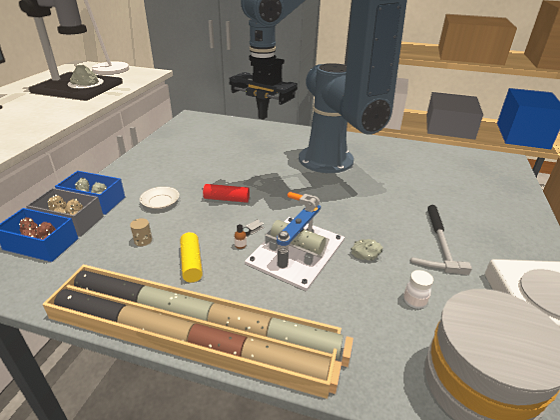

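The lever is down (tip at about 120 mm height, pressed to 23 N), the strap is home, the core and bystanders are in place, and the robot is clear. I'll hand in.

```bash
python3 -c "
from rig import robot
print(robot.hand_in())"
```

```text
the job is handed in; nothing more can be done
None
```

The drill core is clamped and the job is handed in at about 17 s; the hand-in reports no verdict. I pushed the blue strap round with the closed fingers until it met its stop (force rose to about 9 N). I backed off and checked in the pictures that it was home with the lever still up. Then I pushed the orange lever down to its end stop (23 N) and moved clear.

**Last checks:**
- **Lever:** the tip reads 119–121 mm above the table, about level with the pin, so it is fully down.
- **Core:** it reads within about 2 mm of where it started, which is within the network's error.
- **Bystanders:** by eye they look unmoved in the final pictures.
- **Robot:** it is well clear of everything, with no contact force beyond sensor noise.

**Less certain:**
- **Pad force on the core:** it can't be measured directly; I infer it from the lever being at its end stop.
- **Strap sink:** the network did not clearly show the roughly 3 mm sink of the clamped strap. Its readings were 100–101 mm against 101–102 mm before, so the change is within its error.
- **Strap angle:** in the overlay, my plate-pose estimate put the strap about 0.04 rad past home. I put this down to a small error in my plate angle.

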